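Clamp a carved panel onto the carver's easel

TASK

Stand the panel with the carved rosette centred on the easel's ledge, leaning flat against both uprights with the carving facing outward. Then take the spring clamp from its stand and clip it over the top edge so that it pinches the panel and one of the two uprights (either one) together, pushed fully down without forcing it, so that once you let go its throat still rests on the panel's edge. Leave the plain panel in the rack and the mallet standing where it is.

Things in the scene. Friction and masses are not known exactly. Their poses are not given: they have to be found in the camera images.
- panel: Light wooden panel with a carved rosette (52 mm wide, 6 to 9 mm proud). 12 mm thick (x), 150 wide (y), 120 tall (z), about 0.16 kg. Origin: middle of its underside; +x out of the carved face, z up to the top edge. It starts upright in one of the rack's two slots, carved face to the rack's +x. Its top edge can be gripped across the thickness.
- panel_rosette (a point): The foremost point of the rosette, at (15, 0, 54) mm in the panel's frame.
- blank: A plain panel of the same size without carving, standing in the rack's other slot (84 mm from the first, centre to centre). Leave it there. Frame as for the panel.
- rack: Fixed plywood rack, base 170 x 170 x 14 mm, two slots along its y at x = -42 and +42 mm, 15 mm wide and 24 mm deep; the panels stand on the base at z = 14 mm, slot walls reach z = 38 mm. Origin: centre of its underside.
- easel: Fixed wooden easel, base 170 x 180 x 14 mm centred 25 mm behind (-x) the origin at table level. Its front, where the panel goes, looks to its +x.
- easel_back: The easel's back, leaning 20 degrees to the easel's -x. Origin: middle of the corner between ledge top and the uprights' front faces, 45 mm above the table. z up along the uprights, x out of their front faces, y across. Ledge 170 mm wide, x = 0 to 26, top at z = 0. A seated panel has its origin at (6, 0, 0) mm and its top edge at z = 120.
- upright_a (a point): Top centre of one upright's front face, at (0, 56, 116) mm in easel_back. Uprights are 36 mm wide, 14 mm thick (x = -14 to 0), their tops 4 mm below a seated panel's top edge, the gap between them 76 mm, free for a finger above z = 46 mm. Panel and upright together are 26 mm thick.
- upright_b (a point): The same of the other upright, at (0, -56, 116) mm in easel_back.
- clamp: Spring clamp, 140 mm long, 28 mm wide (y), 0.14 kg: two levers on a pivot, black handles up, steel jaws down. Origin on the pivot; z up between the handles, jaws point to -z, x is the way they open. Jaw tips reach 61 mm below the origin, bulging to x = 30. It starts clipped on the stand's board, throat on its top edge, y along the board.
- clamp_throat (a point): Underside of the rubber block between the jaws, 14 mm below the clamp's origin: it comes to rest on the edge when the clamp is fully home.
- clamp_handles (a point): Midway between the handles, 56 mm above the clamp's origin. Handle outer faces (z = 22 to 78 mm in the clamp, 26 mm wide) are 69 mm apart at the top when parked. Squeezed with over 15 N they stop, parallel, 34 mm apart; then the jaw tips are 41 mm apart. Springs shut the jaws when let go.
- clamp_r (a joint): Angle of a clamp lever (the other moves alike): 0 when gripping the 18 mm board, 0.07 when gripping 26 mm, 0.24 when fully squeezed (jaws wide open), -0.12 when empty and shut.
- stand: Fixed clamp stand: base 90 x 90 x 14 mm with an upright board 18 mm thick (x), 75 mm wide (y), top edge 100 mm above the table. Origin: centre of its underside.
- mallet: Bystander: round wooden carver's mallet, 84 mm wide, 195 mm tall, standing on its head, handle up; origin under its centre.
Mind the look-alikes: they are no part of the job. What is meant by the clamp is not blue, and is the larger of those in its own colour.

How it is judged:
By the outcome, as a careful person would: the job done as asked, in the order asked, and still so for the second after the job is handed in, with the robot touching nothing.
It also fails if it takes over 67 s, if anything falls off the work surface, if the arm or the gripper's body presses on something with over 40 N, if the wrist force passes 120 N, or if a joint passes its speed limit or range.

ROBOT

A 6-joint arm with a two-finger parallel gripper is mounted at the origin on the work surface. World frame = base frame: x ahead of the robot, y to its left, z up, the work surface at z = 0. Lengths are in m, angles in degrees, forces in N, time in s.
With the tool pointing down it reaches from about 0.25 to 0.725 m from the base axis. Payload 9.7 kg.
Tool frame: the origin (TCP) lies between the finger pads; the fingertips stand 19 mm ahead of it and the grasp point (between the pads) is the TCP; z points along the fingers, y is the line along which they close (so a half turn about z gives the same grasp; the last joint's range is limited). The gripper opens to 85 mm and grips with 20 to 120 N. Pads are 22 mm wide; open, the fingers measure 114 mm over their backs; the gripper's body (76 mm by 85 mm) begins 54 mm behind the grasp point. The pads swing forward as they close: fully open they stand 13 mm farther back than shut.
Start: joints at [-75.917, 4.979, 10.078, 95.1, 0, 90], TCP at [0.134, -0.533, 0.25] pointing down, gripper open.
Joint ranges: [-179.16, 179.16], [-48.56, 103.87], [-65.8, 70.77], [-126.05, 130.52], [-82.76, 87.17], [-180, 180]. Speed limits (degrees/s): [127.2, 127.2, 147.25, 180, 180, 180].

INTERFACE

Orientations are given as [roll, pitch, yaw] about the fixed x, y, z axes, in that order (R = Rz(yaw) Ry(pitch) Rx(roll)).
In Python, from workcell import bot gives the robot as it stands. The module is installed in compiled form; this text tells all that it offers.
- The arm moves only by the shell command python3 -m crank 'ROWS' [OPENING] [FORCE]. ROWS is JSON, a list that holds one entry, the list of rows, each a list of 6 numbers: the shift along the world's x, y, z as a fraction of full scale, then the turn, a rotation vector about the world's x, y, z as a fraction of full scale. In form: [[[x, y, z, wx, wy, wz], ...]]. A call has 1 to 20 rows; each row shifts and turns the commanded pose from where the row before left it; what a row does not reach is not made up. Full scale, the value 1, is 20 mm for a shift and 0.12 rad for a turn. A row lasts 1/12 s, in which the tool goes at most 41.7 mm and 7.16 degrees, less where a joint would pass 70% of its speed; a pose out of reach is approached as far as the arm can. A call with a number of a shift or a turn outside -1 to 1 is refused whole. A call with a gripper value outside its range is refused whole. OPENING is the opening, from 0 (shut) to 1 (fully open), set as the call begins (- or left out, the last holds). The fingers move at their own pace and stop on an object; FORCE is the grip in N (left out, the last holds). Time passes only in rows, so rows that do not move let the fingers close. It gives the time, the measured TCP pose, the force, the opening and the grip force at its end, in the units of the state.
- bot.get_obs(): the state, without advancing time (a new reading comes with each control period).
- bot.camera(name): name is "scene" or "side" or "wrist"; returns the picture (400x640x3 uint8, red, green, blue); there is no depth.
- bot.camera_model(name): a dict with "vertical_fov" (degrees; the focal length in pixels is half the picture's height over the tangent of half this angle, whatever the lens; pixels are square), "cx", "cy" (the principal point, pixels), "R" (3x3) and "t" (3): a world point X has camera coordinates R X + t. Camera axes: x right, y down, z forward; pixel columns grow to the right and rows downward; lengths in m; the calibration is good to about 2 mm. A picture is of the moment at which its call begins: read the wrist's pose just before it. camera_model takes no time and is no camera call; for the wrist camera it gives the pose at the moment of the call.
- bot.job_done(): hands the job in; it is judged then, once.
The state is a dict: "time": time; "q": joint angles; "qd": joint speeds; "joint_efforts": joint torques, N m; "ee_pos": TCP position; "tcp_rot": TCP orientation; "wrist_force": force on the tool from outside, world axes, zero at the start; "torque": the same for the moment, N m; "opening": finger opening in m; "grasp_force": force on a finger pad.
Only numpy, scipy, OpenCV 4.12 (cv2) and the standard library are available. Lean on these libraries where they do the work, as an engineer would, in place of code of your own. Each camera call takes 0.05 s, during which the arm holds its last target. There are 200 camera calls.

## Working session

There is one attempt and no reset: what is moved stays moved. The work goes in short steps, Python scripts to look and compute and a shell command to move; the robot and the scene stay as the last step left them, time stands still between calls to the robot, and variables do not carry over. Pictures are saved under pics/ and viewed, at most 10 in all, crops included, and the job is handed in when it is done.

```bash
mkdir -p pics; python3 - <<'E'
from workcell import bot
import cv2,numpy as np
for n in ("scene","side"):
    im=bot.camera(n); cv2.imwrite(f"pics/{n}0.png",im[:,:,::-1])
    m=bot.camera_model(n); print(n,{k:np.round(v,4).tolist() for k,v in m.items()})
print(bot.get_obs())
E
```

```text
scene {'vertical_fov': 49.0442, 'cx': 318.8254, 'cy': 199.1533, 'R': [[0.9233, 0.384, -0.0074], [0.3175, -0.7739, -0.5479], [-0.2161, 0.5036, -0.8365]], 't': [-0.5365, -0.1078, 1.0977]}
side {'vertical_fov': 50.4225, 'cx': 321.7093, 'cy': 197.0418, 'R': [[0.931, -0.3649, 0.0113], [-0.2585, -0.6809, -0.6853], [0.2578, 0.6351, -0.7282]], 't': [-0.5235, 0.2337, 0.9324]}
{'time': 0.1, 'q': array([-7.59185618e+01,  5.00907597e+00,  1.00406085e+01,  9.51001929e+01,
       -2.13156911e-03,  9.00004511e+01]), 'qd': array([ 0.04289821, -0.02116583,  0.12678039,  0.14697969, -0.04347512,
        0.06886239]), 'joint_efforts': array([ 1.02058173e-03, -5.21561980e+01,  4.65654159e+01,  1.61395100e-02,
       -3.91789138e-05, -2.11470308e-05]), 'ee_pos': array([ 0.13376289, -0.53330417,  0.2496576 ]), 'tcp_rot': array([-1.79931340e+02,  2.13210813e-03,  1.40809897e+01]), 'wrist_force': array([-0.5067077 ,  0.3976285 , -0.63356905]), 'torque': array([ 0.0286313 ,  0.06112514, -0.01691453]), 'grasp_force': 0.0, 'opening': 0.08507502889883423}
```

View pics/scene0.png

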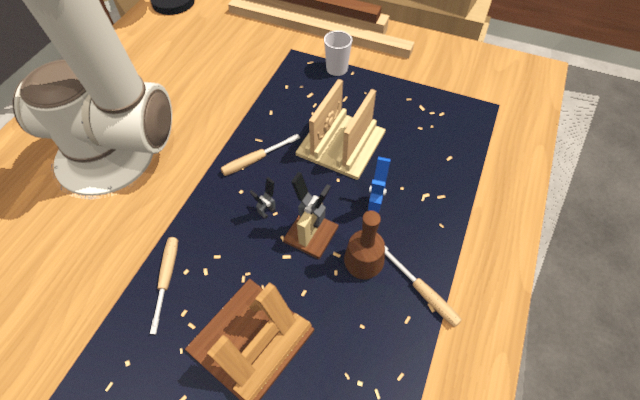

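View pics/side0.png

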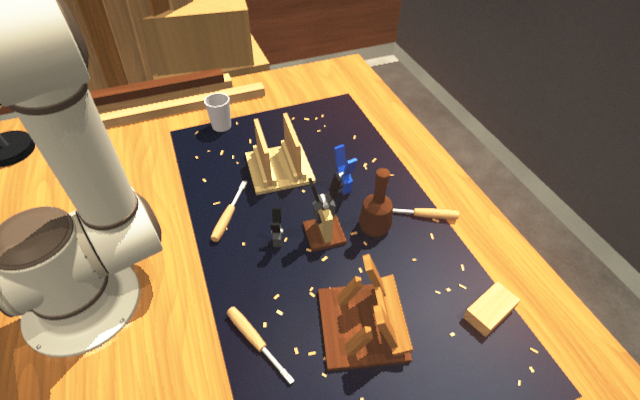

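Scene: rack around (340,130) with two panels. The rosette seems to be on the left one, near (327,122). The stand is at (310,235), the easel at (250,345) and the mallet at (365,250). Candidates for the clamp are the black one on the stand (312,200), a small black one (265,200) and a blue one (380,185). The one on the stand fits the description; I'll check it in a close crop.

```bash
python3 - <<'E'
import cv2,numpy as np
a=cv2.imread('pics/scene0.png');b=cv2.imread('pics/side0.png')
c1=cv2.resize(a[75:265,245:395],None,fx=3,fy=3,interpolation=cv2.INTER_CUBIC)[:570,:400]
c1=cv2.resize(a[75:255,245:395],(0,0),fx=2.65,fy=3.2)
c2=cv2.resize(b[110:290,225:375],(0,0),fx=2.65,fy=3.2)
cv2.imwrite('pics/crop1.png',np.hstack([c1,c2]))
e1=cv2.resize(a[275:400,180:320],(0,0),fx=2.8,fy=2.8);e2=cv2.resize(b[250:375,310:450],(0,0),fx=2.8,fy=2.8)
cv2.imwrite('pics/crop2.png',np.hstack([e1,e2]))
E
```

```text
(no output)
```

View pics/crop1.png

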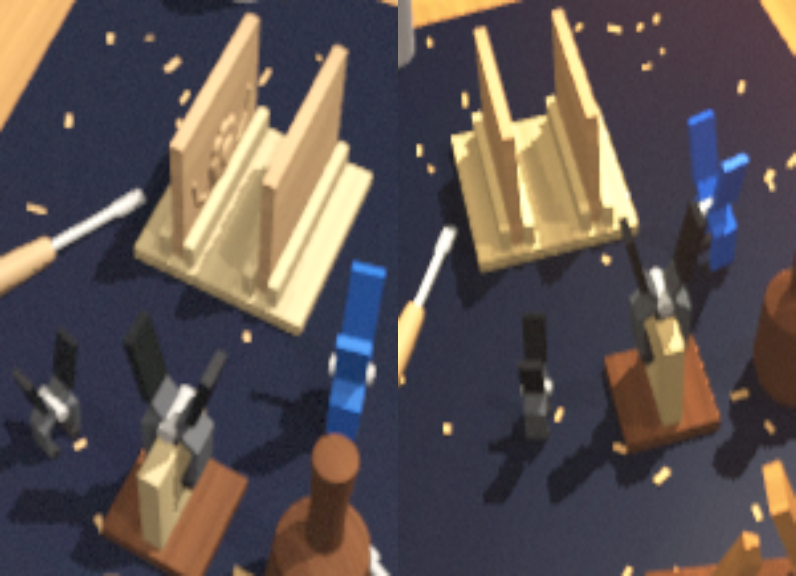

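View pics/crop2.png

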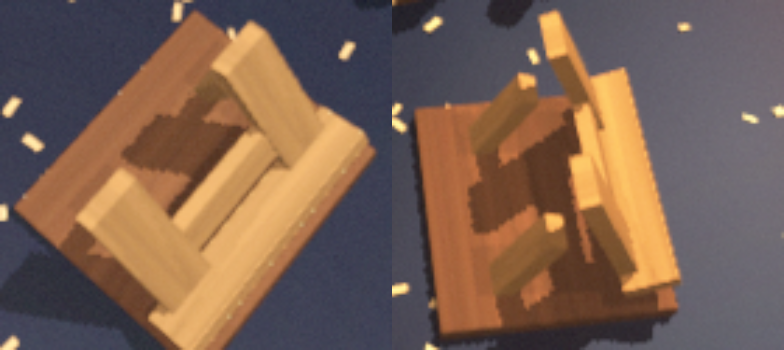

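Crop 1 confirms the choices: the carved panel is in the scene-left slot, with its rosette facing the other panel (petals at about crop (220,145)). The clamp is the big black one on the board, not the small black or blue ones. Crop 2 shows the easel front facing lower right in the scene picture. Next I'll turn the corner pixels into coordinates.

```bash
cat > h.py <<'E'
from workcell import bot
import numpy as np
def ray(n,u,v,m=None):
    m=m or bot.camera_model(n); f=200/np.tan(np.radians(m['vertical_fov'])/2)
    R=np.array(m['R']);t=np.array(m['t']); d=R.T@np.array([(u-m['cx'])/f,(v-m['cy'])/f,1.]); return -R.T@t,d/np.linalg.norm(d)
def onz(n,u,v,z,m=None):
    c,d=ray(n,u,v,m); return c+d*(z-c[2])/d[2]
def proj(X,m):
    f=200/np.tan(np.radians(m['vertical_fov'])/2); p=np.array(m['R'])@np.array(X)+np.array(m['t']); return np.array([m['cx']+f*p[0]/p[2],m['cy']+f*p[1]/p[2]])
def tri(a,b):
    (c1,d1),(c2,d2)=a,b; s=np.linalg.lstsq(np.c_[d1,-d2],c2-c1,rcond=None)[0]
    p,q=c1+s[0]*d1,c2+s[1]*d2; return (p+q)/2,np.linalg.norm(p-q)
E
python3 - <<'E'
from h import *
S=lambda u,v:('scene',245+u/2.65,75+v/3.2)
D=lambda u,v:('side',225+(u-398)/2.65,110+v/3.2)
S2=lambda u,v:('scene',180+u/2.8,275+v/2.8)
D2=lambda u,v:('side',310+(u-392)/2.8,250+v/2.8)
def P(l,p,z): print(l,np.round(onz(*p,z),4))
np.set_printoptions(suppress=True)
P('rack L',S(136,247),.014);P('rack bot',S(298,325),.014);P('rack R',S(373,172),.014)
P('rack side near L',D(482,263),.014);P('near R',D(637,228),.014);P('far L',D(452,137),.014)
P('pan near',S(182,146),.134);P('pan far',S(250,18),.134);P('blank near',S(273,180),.134);P('blank far',S(338,50),.134)
P('stand L',S(105,528),.014);P('stand R',S(247,480),.014);P('stand sideL',D(605,358),.014);P('sideB',D(632,448),.014);P('sR',D(719,420),.014)
P('easel L',S2(15,208),.014);P('easel top',S2(193,12),.014)
P('e side TL',D2(415,108),.014);P('BL',D2(441,340),.014);P('BR',D2(676,312),.014)
P('led R',S2(370,143),.045) 
for l,a,b in (('up far top front-right',S2(262,24),D2(561,12)),('clamp pivot',S(180,410),D(660,283)),('up near top frontR',S2(133,170),D2(593,160))):
    X,e=tri(ray(*a),ray(*b));print(l,np.round(X,4),round(e,4))
E
```

```text
rack L [0.4449 0.1831 0.014 ]
rack bot [0.6097 0.1702 0.014 ]
rack R [0.6253 0.3402 0.014 ]
rack side near L [0.4435 0.1801 0.014 ]
near R [0.6067 0.1634 0.014 ]
far L [0.4555 0.3491 0.014 ]
pan near [0.4896 0.1928 0.134 ]
pan far [0.4959 0.3351 0.134 ]
blank near [0.5714 0.1922 0.134 ]
blank far [0.5802 0.3326 0.134 ]
stand L [ 0.5216 -0.0494  0.014 ]
stand R [0.6153 0.0295 0.014 ]
stand sideL [0.5257 0.0368 0.014 ]
sideB [ 0.5189 -0.0548  0.014 ]
sR [ 0.6033 -0.0589  0.014 ]
easel L [ 0.447 -0.33   0.014]
easel top [ 0.4923 -0.1596  0.014 ]
e side TL [ 0.4919 -0.1578  0.014 ]
BL [ 0.4428 -0.3353  0.014 ]
BR [ 0.6046 -0.377   0.014 ]
led R [ 0.6542 -0.2073  0.045 ]
up far top front-right [ 0.583  -0.2002  0.1584] 0.0064
clamp pivot [0.5682 0.0023 0.1177] 0.0032
up near top frontR [ 0.5529 -0.3074  0.153 ] 0.01
```

Rack: centre (0.535,0.261), yaw −5°. The panel's top midpoint is (0.493,0.264), which matches its slot. Stand: about (0.565,−0.01), yaw about −4°. Easel yaw is −15°, and its back length measures 180 mm as it should. I'll look at the easel with the wrist camera on the way.

```bash
python3 -m crank '[[[0.98,0.9,0.3,0,0,0.55],[0.98,0.9,0.3,0,0,0.55],[0.98,0.9,0.3,0,0,0.55],[0.98,0.9,0.3,0,0,0.55],[0.98,0.9,0.3,0,0,0.55],[0.98,0.9,0.3,0,0,0.55],[0.98,0.9,0.3,0,0,0.55],[0.98,0.9,0.3,0,0,0.55],[0.98,0.9,0.3,0,0,0.55],[0.98,0.9,0.3,0,0,0.55],[0.98,0.9,0.3,0,0,0.55],[0.98,0.9,0.3,0,0,0.55],[0.98,0.9,0.3,0,0,0.55],[0.98,0.9,0.3,0,0,0.55],[0.98,0.9,0.3,0,0,0.55],[0.98,0.9,0.3,0,0,0.55],[0,0,0,0,0,0],[0,0,0,0,0,0]]]'
python3 - <<'E'
from h import *;import cv2,pickle
m=bot.camera_model('wrist');im=bot.camera('wrist');pickle.dump(m,open('w1.pkl','wb'));cv2.imwrite('pics/w1.png',im[:,:,::-1])
R=np.array(m['R']);print(m['vertical_fov'],-R.T@np.array(m['t']),R[2]); o=bot.get_obs();print(o['ee_pos'],o['tcp_rot'])
E
```

```text
time: 1.6
ee_pos: [0.4482, -0.2447, 0.3459]
tcp_rot: [-180.0, -0.0, 74.7]
wrist_force: [-0.6, -0.7, 0.3]
opening: 0.0858
grasp_force: 0.0
71.80063833569801 [ 0.4681936  -0.17448144  0.4688181 ] [-0.0750661  -0.27314611 -0.95903925]
[ 0.44757222 -0.24524924  0.34587293] [-1.79951653e+02  2.10636508e-03  7.46115295e+01]
```

View pics/w1.png

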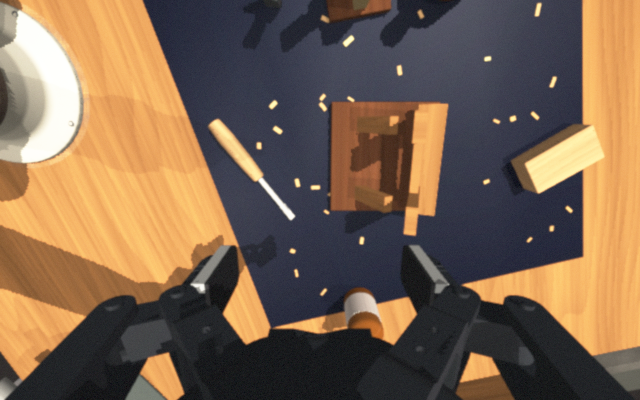

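Wrist view: the easel occupies (330–447,100–215), ledge on the right, upright tops at about (423,110) and (410,230). I'll enlarge it.

```bash
python3 - <<'E'
import cv2
a=cv2.imread('pics/w1.png')[92:242,322:462]
cv2.imwrite('pics/w1c.png',cv2.resize(a,(0,0),fx=4,fy=4,interpolation=cv2.INTER_CUBIC))
E
```

```text
(no output)
```

View pics/w1c.png

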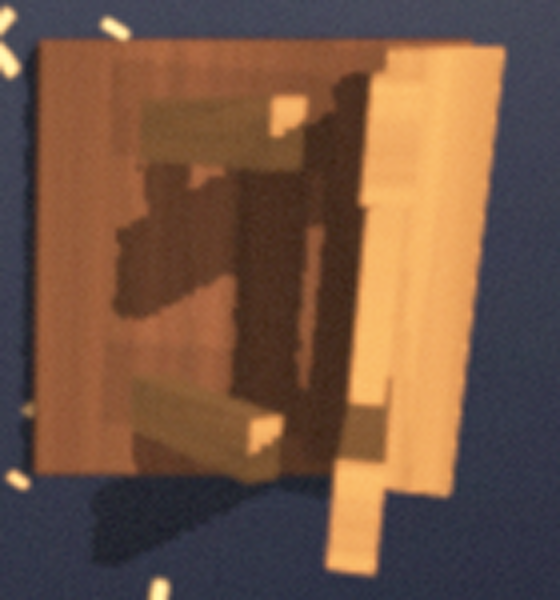

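```bash
python3 - <<'E'
from h import *;import pickle
np.set_printoptions(suppress=True)
m=pickle.load(open('w1.pkl','rb'))
W=lambda u,v,z:onz('wrist',322+u/4-.5,92+v/4-.5,z,m)
A=W(37,40,.014);B=W(35,474,.014)
F=W(505,47,.0539);G=W(452,497,.0539)
t1=W(376,576,.154);t0=W(326,570,.1492)
for n,p in zip('ABFGt',[A,B,F,G,t1,t0]):print(n,p)
for a,b in((A,B),(F,G)): d=a-b;print(np.linalg.norm(d),np.degrees(np.arctan2(-d[0],d[1])))
y=np.radians(-15);x_=np.array([np.cos(y),np.sin(y)]);y_=np.array([-x_[1],x_[0]])
for n,p,c in (('base',(A+B)/2,-.110),('ledge',(F+G)/2,.0244)): print(n,'O',p[:2]-c*x_)
print('upr O',t1[:2]+.0397*x_+.074*y_, t0[:2]+(.0397+.0132)*x_+.074*y_)
E
```

```text
A [ 0.49104926 -0.15703318  0.014     ]
B [ 0.44527542 -0.32921774  0.014     ]
F [ 0.64883065 -0.2046414   0.0539    ]
G [ 0.60525963 -0.36879627  0.0539    ]
t [ 0.54564092 -0.34157392  0.154     ]
0.17816500821241335 -14.887280986709335
0.16983890534661944 -14.865049849913474
base O [ 0.57441418 -0.27159555]
ledge O [ 0.60347655 -0.28040365]
upr O [ 0.60314078 -0.28037052] [ 0.60229944 -0.28018706]
```

easel_back origin: (0.603,−0.280,0.045), yaw −14.9°. Three independent features agree within 1 mm, and the ledge length measures 169.8 mm against 170. On to the rack.

```bash
python3 -m crank '[[[0.1,1,0,0,0,0.075],[0.1,1,0,0,0,0.075],[0.1,1,0,0,0,0.075],[0.1,1,0,0,0,0.075],[0.1,1,0,0,0,0.075],[0.1,1,0,0,0,0.075],[0.1,1,0,0,0,0.075],[0.1,1,0,0,0,0.075],[0.1,1,0,0,0,0.075],[0.1,1,0,0,0,0.075],[0.1,1,0,0,0,0.075],[0.1,1,0,0,0,0.075],[0.1,1,0,0,0,0.075],[0.1,1,0,0,0,0.075],[0.1,1,0,0,0,0.075],[0.1,1,0,0,0,0.075],[0.1,1,0,0,0,0.075],[0.1,1,0,0,0,0.075],[0.15,1,0,0,0,0.075],[0,0,0,0,0,0]]]' 0.6 40
python3 - <<'E'
from h import *;import cv2,pickle
m=bot.camera_model('wrist');im=bot.camera('wrist');pickle.dump(m,open('w2.pkl','wb'));cv2.imwrite('pics/w2.png',im[:,:,::-1])
o=bot.get_obs();print(o['ee_pos'],o['tcp_rot'])
n=np.array([[.4865,.19,.134],[.499,.338,.134]]);p=[proj(x,m) for x in n];print(p)
n=np.array([[.56,0,.12]]);print(proj(n[0],m))
u0=int(min(p[0][0],p[1][0]))-30;v0=int(min(p[0][1],p[1][1]))-20
c=im[max(v0,0):max(v0,0)+140,max(u0,0):max(u0,0)+140,::-1];print(max(u0,0),max(v0,0))
cv2.imwrite('pics/w2c.png',cv2.resize(c,(0,0),fx=4,fy=4,interpolation=cv2.INTER_CUBIC))
E
```

```text
time: 3.32
ee_pos: [0.4866, 0.1359, 0.3454]
tcp_rot: [-179.9, -0.0, 84.4]
wrist_force: [1.1, -0.5, -0.4]
opening: 0.051
grasp_force: 0.0
[0.4864227  0.13467328 0.34563639] [-1.79941767e+02  3.03762221e-02  8.43934548e+01]
[array([314.25419808, 133.60687425]), array([311.61794228, -14.56707586])]
[379.8489858  264.91177428]
281 0
```

View pics/w2c.png

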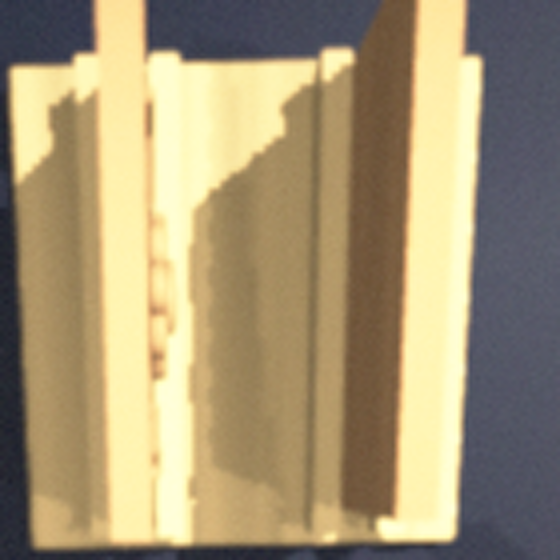

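```bash
python3 - <<'E'
from h import *;import pickle
m=pickle.load(open('w2.pkl','rb'))
W=lambda u,v,z:onz('wrist',281+u/4-.4,v/4-.4,z,m)
n=W(131,543,.134);print('near',n,'up',W(120,5,.134))
c=[W(33,548,.014),W(458,543,.014),W(483,57,.014),W(10,65,.014)];print(np.round(c,4),np.mean(c,0))
yv=c[2]+c[3]-c[0]-c[1];yaw=np.degrees(np.arctan2(-yv[0],yv[1]));print('yaw',yaw,np.linalg.norm(yv)/2)
d=W(120,5,.134)-n;print('panel yaw',np.degrees(np.arctan2(-d[0],d[1])))
a=np.radians(yaw);print('mid',n[:2]+.075*np.array([-np.sin(a),np.cos(a)]),'slot',np.mean(c,0)[:2]-.042*np.array([np.cos(a),np.sin(a)]))
o=bot.get_obs();print(o['ee_pos'],o['tcp_rot'])
E
```

```text
near [0.4852305  0.18810482 0.134     ] up [0.49651184 0.32453625 0.134     ]
[[0.4424 0.1827 0.014 ]
 [0.6125 0.1681 0.014 ]
 [0.6248 0.3377 0.014 ]
 [0.4559 0.3517 0.014 ]] [0.53393017 0.2600518  0.014     ]
yaw -4.358604264171719 0.16973779891106777
panel yaw -4.726963933009737
mid [0.4909304  0.26288792] slot [0.49205164 0.26324374]
[0.4864227  0.13467328 0.34563639] [-1.79941767e+02  3.03762221e-02  8.43934548e+01]
```

Panel top mid: (0.4915,0.263), yaw −4.6°, with the slot and top-edge estimates agreeing to about 1 mm. Now to grip it.

```bash
python3 -m crank '[[[0.04,0.92,-0.3,0,0,0.02],[0.04,0.92,-0.3,0,0,0.02],[0.04,0.92,-0.3,0,0,0.02],[0.04,0.92,-0.3,0,0,0.02],[0.04,0.92,-0.3,0,0,0.02],[0.03,0.91,-0.3,0,0,0.02],[0.03,0.91,-0.3,0,0,0.02],[0,0,-1,0,0,0],[0,0,-1,0,0,0],[0,0,-1,0,0,0],[0,0,-1,0,0,0],[0,0,-1,0,0,0],[0,0,-1,0,0,0],[0,0,-1,0,0,0],[0,0,-1,0,0,0],[0,0,-0.7,0,0,0],[0,0,-0.5,0,0,0],[0,0,0,0,0,0],[0,0,0,0,0,0],[0,0,0,0,0,0]]]'
python3 -m crank '[[[0,0,0,0,0,0],[0,0,0,0,0,0],[0,0,0,0,0,0],[0,0,0,0,0,0],[0,0,0,0,0,0],[0,0,0,0,0,0]]]' 0 50
```

```text
time: 5.03
ee_pos: [0.4922, 0.2626, 0.1215]
tcp_rot: [179.9, -0.0, 85.3]
wrist_force: [0.5, -0.5, 0.8]
opening: 0.0516
grasp_force: 0.0
time: 5.53
ee_pos: [0.4917, 0.2631, 0.1209]
tcp_rot: [180.0, -0.0, 85.4]
wrist_force: [-0.5, 0.1, 6.6]
opening: 0.0113
grasp_force: 49.9
```

Gripped at 50 N, opening about 11 mm. I'll lift it out, traverse high past the stand clamp and tilt by 20°.

```bash
python3 -m crank '[[[0,0,0.5,0,0,0],[0,0,1,0,0,0],[0,0,1,0,0,0],[0,0,1,0,0,0],[0,0,1,0,0,0],[0,0,1,0,0,0],[0,0,1,0,0,0],[0,0,1,0,0,0],[0,0,1,0,0,0],[0,0,1,0,0,0],[0,-0.5,1,0,0,0],[0,-1,0,0,0,0],[0,-1,0,0,0,0],[0,-1,0,0,0,0],[0,-1,0,0,0,0],[0,-1,0,0,0,0],[0,-1,0,0,0,0],[0,-1,0,0,0,0],[0,-1,0,0,0,0],[0,-1,0,0,0,0]]]'
python3 -m crank '[[[0,-1,0,0,0,-0.21],[0,-1,0,0,0,-0.21],[0,-1,0,0,0,-0.21],[0,-1,0,0,0,-0.22],[0,-1,0,0,0,-0.21],[0,-1,0,0,0,-0.21],[0,-1,0,0,0,-0.22],[0.35,-1,0,-0.075,-0.28,0],[0.35,-1,0,-0.075,-0.28,0],[0.35,-1,0,-0.075,-0.28,0],[0.35,-1,0,-0.075,-0.28,0],[0.35,-1,0,-0.075,-0.28,0],[0.35,-1,0,-0.075,-0.28,0],[0.35,-1,0,-0.075,-0.28,0],[0.35,-1,0,-0.075,-0.28,0],[0.35,-1,0,-0.075,-0.28,0],[0.35,-0.5,0,-0.075,-0.28,0],[0,0,0,0,0,0],[0,0,0,0,0,0]]]'
cat > loc.py <<'E'
from h import *
from scipy.spatial.transform import Rotation as Ro
np.set_printoptions(suppress=True,precision=4)
O=np.array([.603,-.2803,.045]);RB=Ro.from_euler('z',-14.9,degrees=True)*Ro.from_euler('y',-20,degrees=True)
RT=RB*Ro.from_matrix(np.array([[0,1,0],[1,0,0],[0,0,-1.]]))  # tool y=xb, z=-zb, x=yb
def rep(tgt,RT=RT):  # tgt in easel_back, tcp
    o=bot.get_obs();R=Ro.from_euler('xyz',o['tcp_rot'],degrees=True)
    p=O+RB.apply(tgt);d=p-o['ee_pos'];w=(RT*R.inv()).as_rotvec()
    w2=((RT*Ro.from_euler('z',180,degrees=True))*R.inv()).as_rotvec()
    if np.linalg.norm(w2)<np.linalg.norm(w):w=w2
    print('pos in eb',RB.inv().apply(o['ee_pos']-O),'target',p,'shift units',d/.02,'turn units',w/.12,'force eb',RB.inv().apply(o['wrist_force']),'open',o['opening'])
E
python3 -c "
from loc import *
rep([.016,0,.137]);print(RB.as_matrix())"
```

```text
time: 7.2
ee_pos: [0.4914, 0.072, 0.3305]
tcp_rot: [-180.0, 0.0, 85.4]
wrist_force: [0.1, -0.2, -2.8]
opening: 0.0108
grasp_force: 49.2
time: 8.78
ee_pos: [0.5609, -0.257, 0.3301]
tcp_rot: [160.2, 0.0, 75.0]
wrist_force: [0.7, 0.1, -2.8]
opening: 0.0112
grasp_force: 49.2
pos in eb [0.0536 0.0117 0.2838] target [ 0.5722 -0.2721  0.1792] shift units [ 0.5668 -0.7555 -7.5427] turn units [-0.0044 -0.0255  0.0073] force eb [-0.3675  0.2919 -2.8292] open 0.011167547547239138
[[ 0.9081  0.2571 -0.3305]
 [-0.2416  0.9664  0.0879]
 [ 0.342  -0.      0.9397]]
```

```bash
python3 -m crank '[[[0.07,-0.09,-0.95,0,-0.003,0.001],[0.07,-0.09,-0.95,0,-0.003,0.001],[0.07,-0.09,-0.95,0,-0.003,0.001],[0.07,-0.09,-0.95,0,-0.003,0.001],[0.07,-0.09,-0.95,0,-0.003,0.001],[0.07,-0.09,-0.95,0,-0.003,0.001],[0.07,-0.1,-0.9,0,-0.003,0.001],[0.08,-0.1,-0.9,0,-0.003,0],[0,0,0,0,0,0],[0,0,0,0,0,0]]]'
python3 - <<'E'
from loc import *;import cv2
rep([.010,0,.112])
im=bot.camera('scene')[250:400,150:340,::-1];cv2.imwrite('pics/s3.png',cv2.resize(im,(0,0),fx=4,fy=4,interpolation=cv2.INTER_CUBIC))
E
```

```text
time: 9.62
ee_pos: [0.5726, -0.2709, 0.1797]
tcp_rot: [160.1, -0.0, 75.2]
wrist_force: [-0.5, -0.5, -1.6]
opening: 0.0114
grasp_force: 49.3
pos in eb [0.0162 0.0013 0.1375] target [ 0.5751 -0.2729  0.1537] shift units [ 0.1234 -0.1006 -1.302 ] turn units [-0.0083 -0.0081 -0.013 ] force eb [-0.8771 -0.6211 -1.3818] open 0.011356517801473847
```

View pics/s3.png

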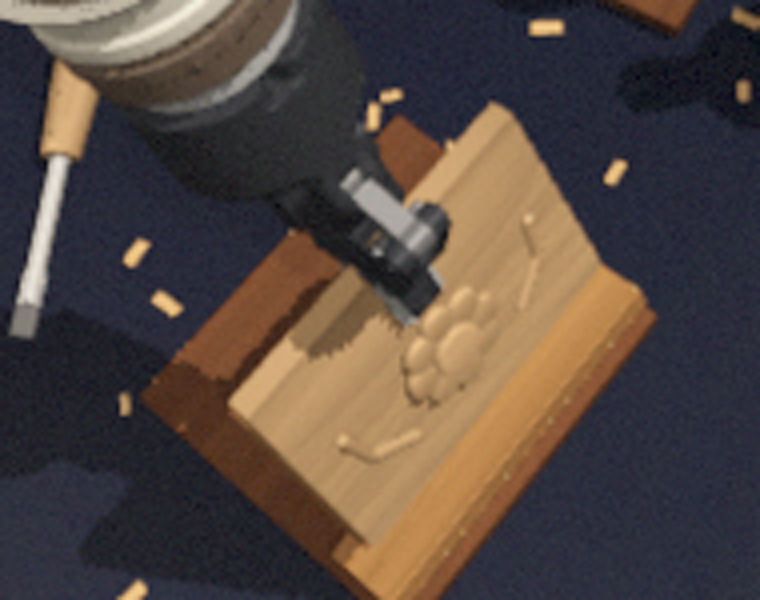

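The panel hangs tilted in front of the uprights, carving outward, with its bottom edge above the ledge and nearly centred. Now lowering it.

```bash
python3 -m crank '[[[0.1,-0.04,-0.3,-0.003,-0.003,-0.004],[0.1,-0.04,-0.3,-0.003,-0.003,-0.004],[0.1,-0.04,-0.3,-0.002,-0.002,-0.005],[0.08,-0.04,-0.26,0,0,0],[0.016,-0.004,-0.047,0,0,0],[0.016,-0.004,-0.047,0,0,0],[0.016,-0.004,-0.047,0,0,0],[0,0,0,0,0,0],[0,0,0,0,0,0]]]'; python3 -c "
from loc import *
rep([.006,0,.107])"
```

```text
time: 10.42
ee_pos: [0.5816, -0.2754, 0.1545]
tcp_rot: [159.8, 0.0, 75.1]
wrist_force: [-0.2, 0.3, -2.8]
opening: 0.0111
grasp_force: 49.3
pos in eb [ 0.0169 -0.0007  0.1104] target [ 0.5731 -0.2723  0.1476] shift units [-0.4279  0.1518 -0.3465] turn units [0.0116 0.0233 0.0072] force eb [-1.1934  0.2534 -2.5268] open 0.01113977200965257
```

```bash
python3 -m crank '[[[-0.12,0.034,-0.046,0.003,0.006,0],[-0.12,0.034,-0.046,0.004,0.006,0],[-0.12,0.034,-0.046,0.004,0.006,0],[0.016,-0.004,-0.047,0,0,0],[0.016,-0.004,-0.047,0,0,0],[0.016,-0.004,-0.047,0,0,0],[0,0,0,0,0,0],[0,0,0,0,0,0]]]'; python3 -c "
from loc import *
rep([.006,0,.107])"
```

```text
time: 11.08
ee_pos: [0.5754, -0.2735, 0.1488]
tcp_rot: [160.0, -0.0, 75.1]
wrist_force: [0.1, -0.1, -0.4]
opening: 0.0111
grasp_force: 49.5
pos in eb [ 0.0088 -0.0005  0.1072] target [ 0.5731 -0.2723  0.1476] shift units [-0.118   0.057  -0.0581] turn units [-0.0011  0.004   0.0057] force eb [-0.0276 -0.112  -0.4477] open 0.0111196559952771
```

```bash
python3 -m crank '[[[0.016,-0.004,-0.047,0,0,0],[0,0,0,0,0,0],[0,0,0,0,0,0]]]'; python3 -m crank '[[[-0.045,0.017,-0.017,0,0,0],[-0.045,0.017,-0.017,0,0,0],[0,0,0,0,0,0],[0,0,0,0,0,0]]]'; python3 -c "
from loc import *
rep([.006,0,.107])"
```

```text
time: 11.33
ee_pos: [0.5757, -0.2735, 0.1488]
tcp_rot: [159.9, -0.0, 75.1]
wrist_force: [-4.8, 3.4, 5.8]
opening: 0.011
grasp_force: 50.7
time: 11.67
ee_pos: [0.5745, -0.2732, 0.1483]
tcp_rot: [159.8, 0.0, 75.1]
wrist_force: [-1.5, 0.7, 5.9]
opening: 0.0114
grasp_force: 50.4
pos in eb [ 0.0078 -0.0005  0.1072] target [ 0.5731 -0.2723  0.1476] shift units [-0.0713  0.0434 -0.0372] turn units [0.0079 0.0216 0.0056] force eb [0.4892 0.3304 6.1285] open 0.01142364797704295
```

```bash
python3 -m crank '[[[-0.045,0.012,-0.017,0,0.01,0],[0,0,0,0,0,0],[0,0,0,0,0,0]]]'; python3 -m crank '[[[-0.045,0.012,-0.017,0,0.01,0],[0,0,0,0,0,0],[0,0,0,0,0,0]]]'; python3 -c "
from loc import *
rep([.006,0,.107])"
```

```text
time: 11.92
ee_pos: [0.5737, -0.273, 0.148]
tcp_rot: [159.9, 0.0, 75.1]
wrist_force: [-0.6, 1.4, 6.6]
opening: 0.011
grasp_force: 50.4
time: 12.17
ee_pos: [0.5728, -0.2728, 0.1477]
tcp_rot: [160.0, 0.1, 75.1]
wrist_force: [-0.4, 0.8, 5.5]
opening: 0.0111
grasp_force: 50.4
pos in eb [ 0.0059 -0.0005  0.1071] target [ 0.5731 -0.2723  0.1476] shift units [ 0.0139  0.0232 -0.0049] turn units [0.0085 0.0032 0.0064] force eb [1.358  0.6482 5.3682] open 0.011075410490848522
```

```bash
python3 -m crank '[[[-0.045,0.012,-0.017,0,0,0],[0,0,0,0,0,0],[0,0,0,0,0,0]]]'; python3 -m crank '[[[-0.045,0.012,-0.017,0,0,0],[0,0,0,0,0,0],[0,0,0,0,0,0]]]'; python3 -c "
from loc import *
rep([.006,0,.107])"
```

```text
time: 12.42
ee_pos: [0.5724, -0.2727, 0.1475]
tcp_rot: [159.9, 0.0, 75.0]
wrist_force: [5.2, -1.5, 5.8]
opening: 0.0112
grasp_force: 50.4
time: 12.67
ee_pos: [0.5723, -0.2727, 0.1475]
tcp_rot: [159.8, 0.1, 75.1]
wrist_force: [10.9, -3.4, 3.6]
opening: 0.0114
grasp_force: 49.9
pos in eb [ 0.0054 -0.0005  0.1072] target [ 0.5731 -0.2723  0.1476] shift units [0.0367 0.0182 0.0028] turn units [0.0152 0.0269 0.0056] force eb [11.9577 -0.5214 -0.5028] open 0.011364814461980502
```

Panel is on the ledge and against the uprights (12 N). I'll release and retract along the uprights.

```bash
python3 -m crank '[[[0,0,0,0,0,0],[0,0,0,0,0,0],[0,0,0,0,0,0],[0,0,0,0,0,0],[-0.165,0.044,0.47,0,0,0],[-0.33,0.088,0.94,0,0,0],[-0.33,0.088,0.94,0,0,0],[-0.33,0.088,0.94,0,0,0],[-0.33,0.088,0.94,0,0,0],[-0.33,0.088,0.94,0,0,0],[-0.33,0.088,0.94,0,0,0],[-0.33,0.088,0.94,0,0,0],[0,0,0,0,0,0]]]' 0.5
python3 - <<'E'
from loc import *;import cv2
rep([.006,0,.107])
m=bot.camera_model('wrist');im=bot.camera('wrist')
for n in([.012,.075,.12],[.012,-.075,.12],[0,.075,.12],[0,-.075,.12]): print(proj(O+RB.apply(n),m))
sc=bot.camera('scene')[245:400,140:340]
c=[cv2.resize(x[:,:,::-1],(400,300),interpolation=cv2.INTER_CUBIC) for x in (im,sc)]
import pickle;pickle.dump((m,im),open('w4.pkl','wb'))
cv2.imwrite('pics/p4.png',np.vstack(c))
E
```

```text
time: 13.75
ee_pos: [0.5206, -0.2589, 0.2922]
tcp_rot: [159.8, 0.1, 75.0]
wrist_force: [0.6, -0.2, 0.5]
opening: 0.0428
grasp_force: 0.0
pos in eb [ 0.0045 -0.0005  0.2614] target [ 0.5731 -0.2723  0.1476] shift units [ 2.6266 -0.672  -7.2287] turn units [0.0241 0.0279 0.0078] force eb [ 0.7937 -0.027   0.293 ] open 0.04278849181183487
[326.4864 113.5496]
[325.4723 260.4389]
[313.3466 113.5505]
[314.2382 260.4636]
```

View pics/p4.png

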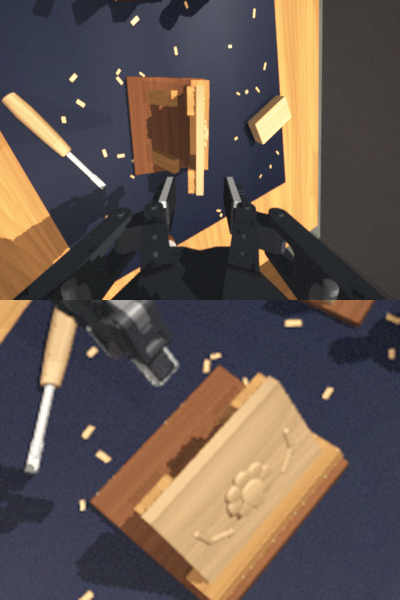

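The panel stands flat on the easel with the rosette outward: scene crop centre about (247,490), even margins to the ledge ends. I'll check the centring numerically from the top-edge ends.

```bash
python3 - <<'E'
from loc import *;import cv2,pickle
m,im=pickle.load(open('w4.pkl','rb'))
g=im.astype(int)
for y in list(range(98,122,2))+list(range(250,270,2)): print(y,[tuple(g[y,x]) [0] for x in range(300,348,3)])
hsv=cv2.cvtColor(bot.camera('scene'),cv2.COLOR_RGB2HSV)
ms=bot.camera_model('scene')
for n in([.012,.075,.12],[.012,-.075,.12],[.012,.075,0],[.012,-.075,0],[.015,0,.054]): print(n,proj(O+RB.apply(n),ms), 'p4 crop', (proj(O+RB.apply(n),ms)-[140,245])*[2,300/155]+[0,300])
E
```

```text
98 [np.int64(76), np.int64(71), np.int64(70), np.int64(75), np.int64(73), np.int64(72), np.int64(68), np.int64(73), np.int64(74), np.int64(73), np.int64(73), np.int64(73), np.int64(73), np.int64(73), np.int64(68), np.int64(72)]
100 [np.int64(71), np.int64(74), np.int64(73), np.int64(73), np.int64(73), np.int64(75), np.int64(72), np.int64(72), np.int64(74), np.int64(72), np.int64(72), np.int64(73), np.int64(73), np.int64(70), np.int64(71), np.int64(73)]
102 [np.int64(76), np.int64(76), np.int64(78), np.int64(75), np.int64(73), np.int64(73), np.int64(72), np.int64(75), np.int64(73), np.int64(70), np.int64(71), np.int64(71), np.int64(71), np.int64(74), np.int64(73), np.int64(71)]
104 [np.int64(148), np.int64(143), np.int64(148), np.int64(154), np.int64(141), np.int64(132), np.int64(127), np.int64(125), np.int64(126), np.int64(92), np.int64(72), np.int64(71), np.int64(69), np.int64(69), np.int64(72), np.int64(74)]
106 [np.int64(154), np.int64(154), np.int64(196), np.int64(215), np.int64(206), np.int64(208), np.int64(217), np.int64(218), np.int64(217), np.int64(182), np.int64(159), np.int
[... 3726 characters left out ...]
64(48), np.int64(44), np.int64(45), np.int64(45), np.int64(44), np.int64(47), np.int64(47), np.int64(46), np.int64(48), np.int64(48)]
268 [np.int64(48), np.int64(48), np.int64(45), np.int64(48), np.int64(50), np.int64(45), np.int64(46), np.int64(51), np.int64(46), np.int64(44), np.int64(47), np.int64(48), np.int64(42), np.int64(47), np.int64(48), np.int64(44)]
[0.012, 0.075, 0.12] [279.0021 286.9757] p4 crop [278.0041 381.2432]
[0.012, -0.075, 0.12] [215.3003 361.0036] p4 crop [150.6006 524.5232]
[0.012, 0.075, 0] [300.9375 322.7695] p4 crop [321.875  450.5217]
[0.012, -0.075, 0] [245.9701 391.9374] p4 crop [211.9403 584.395 ]
[0.015, 0, 0.054] [264.7782 342.5401] p4 crop [249.5564 488.7873]
```

The panel's near end is at row 260.3 (predicted 260.45) and its far end agrees too, so it is centred to about 0.5 mm. Now the clamp: move over the stand and look.

```bash
python3 -m crank '[[[0.15,0.6,0.3,0.077,0.284,0],[0.15,0.6,0.3,0.077,0.284,0],[0.15,0.6,0.3,0.077,0.284,0],[0.15,0.6,0.3,0.077,0.284,0],[0.15,0.6,0.3,0.077,0.284,0],[0.15,0.6,0.3,0.077,0.284,0],[0.15,0.6,0.3,0.077,0.284,0],[0.15,0.6,0.3,0.077,0.284,0],[0.15,0.6,0.3,0.077,0.284,0],[0.15,0.6,0.3,0.077,0.284,0],[0.1,0.6,0,0,0,0.2],[0.1,0.6,0,0,0,0.2],[0.1,0.6,0,0,0,0.2],[0.1,0.6,0,0,0,0.2],[0.1,0.6,0,0,0,0.2],[0.1,0.6,0,0,0,0.2],[0.1,0.6,0,0,0,0.18],[0.1,0.6,0,0,0,0.18],[0,0,0,0,0,0],[0,0,0,0,0,0]]]' 1
python3 - <<'E'
from h import *;import cv2,pickle
m=bot.camera_model('wrist');im=bot.camera('wrist');pickle.dump((m,im),open('w5.pkl','wb'))
o=bot.get_obs();print(o['ee_pos'],o['tcp_rot'],proj([.567,0,.114],m),proj([.567,0,.19],m))
p=proj([.567,0,.14],m).astype(int);a=max(p[1]-75,0);b=p[0]-75;print('crop origin',b,a)
cv2.imwrite('pics/w5c.png',cv2.resize(im[a:a+150,b:b+150,::-1],(0,0),fx=4,fy=4,interpolation=cv2.INTER_CUBIC))
E
```

```text
time: 15.57
ee_pos: [0.5669, -0.0419, 0.3467]
tcp_rot: [-179.7, -0.0, 85.9]
wrist_force: [-0.0, 0.0, -0.0]
opening: 0.0856
grasp_force: 0.0
[ 0.5668275  -0.04245099  0.3467006 ] [-1.79655628e+02 -4.50680160e-02  8.58118245e+01] [317.45749207 142.45543474] [316.51642591 149.14669827]
crop origin 242 69
```

View pics/w5c.png

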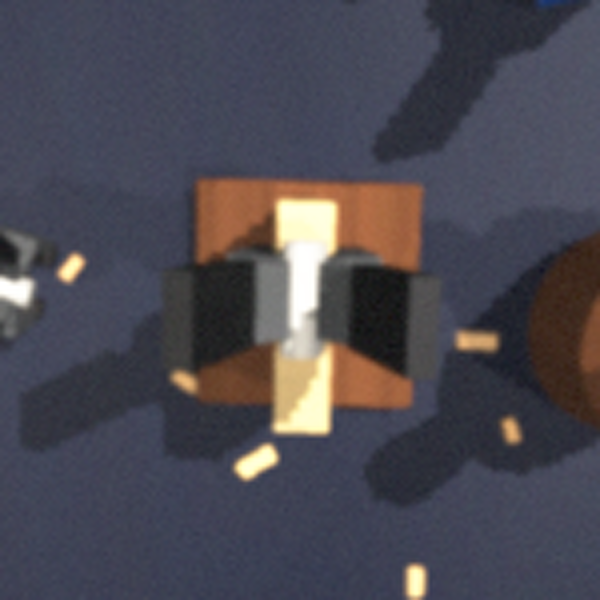

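The last picture shows the stand board (275–338, 198–433 in the crop), the clamp on it with handle tops at (178,322) and (424,326), and the mallet at the right edge. I have no picture views left, so from here I go by numbers.

```bash
python3 - <<'E'
from h import *;import pickle
np.set_printoptions(suppress=True,precision=4)
m,im=pickle.load(open('w5.pkl','rb'))
W=lambda u,v,z:onz('wrist',242+u/4-.4,69+v/4-.4,z,m)
b=np.array([W(275,198,.1),W(338,200,.1),W(330,433,.1),W(272,432,.1)]);print(b,b.mean(0))
d=b[0]+b[1]-b[2]-b[3];print('board',np.linalg.norm(d)/2,np.degrees(np.arctan2(-d[0],d[1])))
s=np.array([W(195,180,.014),W(424,185,.014),W(412,408,.014)]);print('base',s,(s[0]+s[2])/2)
h=np.array([W(164,269,.19),W(163,376,.19),W(440,277,.19),W(437,379,.19)]);print(h,h.mean(0),np.linalg.norm(h[0]-h[2]),np.linalg.norm(h[0]-h[1]),np.linalg.norm(h[2]-h[3]))
print('pivot',W(303,242,.114),W(301,358,.114))
d=h[2]+h[3]-h[0]-h[1];print('clamp yaw',np.degrees(np.arctan2(d[1],d[0])))
E
```

```text
[[ 0.5599  0.0302  0.1   ]
 [ 0.58    0.0281  0.1   ]
 [ 0.5724 -0.0478  0.1   ]
 [ 0.5527 -0.0461  0.1   ]] [ 0.5662 -0.0089  0.1   ]
board 0.07646277861082491 -5.59328120289672
base [[ 0.5258  0.0391  0.014 ]
 [ 0.6157  0.0308  0.014 ]
 [ 0.6069 -0.0579  0.014 ]] [ 0.5663 -0.0094  0.014 ]
[[ 0.5345  0.0154  0.19  ]
 [ 0.5313 -0.011   0.19  ]
 [ 0.6025  0.0086  0.19  ]
 [ 0.6007 -0.0167  0.19  ]] [ 0.5673 -0.001   0.19  ] 0.06835071329713294 0.026620169554868584 0.025381918188010423
pivot [0.5681 0.0164 0.114 ] [ 0.5648 -0.0197  0.114 ]
clamp yaw -5.20441106988004
```

Handles centre (0.567,−0.001), spread 68 mm (69 given), yaw −5.3°. Both the size and the position on the board line check out. Descend and squeeze.

```bash
python3 -m crank '[[[0,0.52,0,0,0,-0.04],[0,0.52,0,0,0,-0.04],[0,0.52,0,0,0,-0.04],[0,0.51,0,0,0,-0.04],[0,0,-1,0,0,0],[0,0,-1,0,0,0],[0,0,-1,0,0,0],[0,0,-1,0,0,0],[0,0,-1,0,0,0],[0,0,-1,0,0,0],[0,0,-1,0,0,0],[0,0,-1,0,0,0],[0,0,-0.6,0,0,0],[0,0,-0.4,0,0,0],[0,0,0,0,0,0],[0,0,0,0,0,0]]]' 1 35
python3 -m crank '[[[0,0,0,0,0,0],[0,0,0,0,0,0],[0,0,0,0,0,0],[0,0,0,0,0,0],[0,0,0,0,0,0],[0,0,0,0,0,0],[0,0,0,0,0,0],[0,0,0,0,0,0]]]' 0 35
```

```text
time: 16.95
ee_pos: [0.5669, -0.0011, 0.1673]
tcp_rot: [-179.7, -0.1, 84.7]
wrist_force: [-0.1, 0.1, 0.5]
opening: 0.0852
grasp_force: 0.0
time: 17.62
ee_pos: [0.5675, -0.0013, 0.1714]
tcp_rot: [-180.0, -0.1, 84.7]
wrist_force: [-6.9, 0.4, 23.7]
opening: 0.0328
grasp_force: 33.0
```

```bash
python3 -m crank '[[[0,0,0.25,0,0,0],[0,0,0,0,0,0],[0,0,0,0,0,0]]]'; python3 -m crank '[[[0,0,0.5,0,0,0],[0,0,0.5,0,0,0],[0,0,0,0,0,0],[0,0,0,0,0,0]]]'
```

```text
time: 17.87
ee_pos: [0.5671, -0.0014, 0.1722]
tcp_rot: [-179.7, -0.1, 84.7]
wrist_force: [-1.1, 0.3, -1.8]
opening: 0.0323
grasp_force: 35.7
time: 18.2
ee_pos: [0.5672, -0.0014, 0.1926]
tcp_rot: [-179.7, -0.1, 84.7]
wrist_force: [0.3, 0.4, -0.9]
opening: 0.0326
grasp_force: 35.6
```

Clamp is held and free of the board (weight only). Next: lift, compute the approach to upright_a, and check that the rear struts clear the jaws.

```bash
python3 -m crank '[[[0,0,1,0,0,0],[0,0,1,0,0,0],[0,0,1,0,0,0],[0,0,1,0,0,0],[0,0,1,0,0,0],[0,0,1,0,0,0],[0,0,0,0,0,0]]]'; python3 - <<'E'
from loc import *;import pickle
m=pickle.load(open('w1.pkl','rb'))
for (u,v),(a,b) in (((265,430),(545,220)),((290,110),(527,80))):
    X,e=tri(ray('w',322+u/4-.4,92+v/4-.4,m),ray('side',310+(a-392)/2.8,250+b/2.8));print('strut',X,e,RB.inv().apply(X-O))
rep([-.0015,.056,.2565])
E
```

```text
time: 18.78
ee_pos: [0.5674, -0.0014, 0.3154]
tcp_rot: [-179.9, -0.1, 84.7]
wrist_force: [1.3, -0.0, -1.0]
opening: 0.0328
grasp_force: 35.7
strut [ 0.5307 -0.3104  0.0844] 0.0060277562144952735 [-0.0449 -0.0477  0.0582]
strut [ 0.5638 -0.2037  0.082 ] 0.0007011793012675306 [-0.0414  0.064   0.0545]
pos in eb [-0.0073  0.2604  0.2904] target [ 0.5313 -0.2033  0.2855] shift units [ -1.8048 -10.0954  -1.4919] turn units [-0.5244 -2.8754 -1.3804] force eb [ 0.8273  0.3039 -1.4151] open 0.03276378600342516
```

```bash
python3 -m crank '[[[-0.18,-0.5,0,0,0,-0.14],[-0.18,-0.9,0,0,0,-0.14],[-0.18,-0.9,0,0,0,-0.14],[-0.18,-0.9,0,0,0,-0.14],[-0.18,-0.9,0,0,0,-0.14],[-0.18,-0.9,0,0,0,-0.14],[-0.18,-0.9,0,0,0,-0.14],[-0.18,-0.9,0,0,0,-0.14],[-0.18,-0.9,0,0,0,-0.14],[-0.18,-0.9,0,0,0,-0.14],[0,-0.16,0,-0.075,-0.281,0],[0,-0.16,0,-0.075,-0.281,0],[0,-0.16,0,-0.075,-0.281,0],[0,-0.16,0,-0.075,-0.281,0],[0,-0.16,0,-0.075,-0.281,0],[0,-0.16,0,-0.075,-0.281,0],[0,-0.16,0,-0.075,-0.281,0],[0,-0.16,0,-0.075,-0.281,0],[0,-0.16,0,-0.075,-0.281,0],[0,0,0,-0.075,-0.281,0]]]'
python3 -m crank '[[[0,0,0,0,0,0],[0,0,0,0,0,0]]]'
python3 -c "
from loc import *
rep([-.0015,.056,.2565])"
```

```text
time: 20.45
ee_pos: [0.5298, -0.203, 0.3095]
tcp_rot: [160.4, -0.1, 75.0]
wrist_force: [0.3, -0.0, -0.8]
opening: 0.0318
grasp_force: 35.7
time: 20.62
ee_pos: [0.5297, -0.2023, 0.3104]
tcp_rot: [160.5, -0.1, 75.0]
wrist_force: [0.2, -0.5, -1.3]
opening: 0.0323
grasp_force: 35.7
pos in eb [0.0054 0.0565 0.2805] target [ 0.5313 -0.2033  0.2855] shift units [ 0.0783 -0.0458 -1.2455] turn units [-0.0254 -0.0642  0.0131] force eb [-0.1675 -0.4035 -1.2787] open 0.03229499210704091
```

```bash
python3 -m crank '[[[0.02,-0.012,-0.31,-0.006,-0.016,0.003],[0.02,-0.012,-0.31,-0.006,-0.016,0.003],[0.02,-0.012,-0.31,-0.006,-0.016,0.003],[0.02,-0.01,-0.31,-0.006,-0.016,0.003],[0,0,0,0,0,0],[0,0,0,0,0,0]]]'
python3 - <<'E'
from loc import *;import cv2
rep([-.0015,.056,.1975])
m=bot.camera_model('wrist');im=bot.camera('wrist')
# predicted vs seen: panel top edge ends/line, and jaws
for n in([.012,-.075,.12],[0,-.075,.12],[.012,.0,.12],[0,.0,.12]): print(n,proj(O+RB.apply(n),m))
for r in (200,215,230): print(r,im[r,290:350:2,0].tolist())
cv2.imwrite('pics/w6.png',im[:,:,::-1])
E
```

```text
time: 21.12
ee_pos: [0.5322, -0.2029, 0.2861]
tcp_rot: [160.0, -0.0, 75.2]
wrist_force: [0.3, 0.0, -0.8]
opening: 0.0325
grasp_force: 35.7
pos in eb [-0.0005  0.0566  0.2568] target [ 0.5508 -0.2085  0.2301] shift units [ 0.9262 -0.2751 -2.8012] turn units [-0.0005  0.0069 -0.0082] force eb [-0.0398  0.1023 -0.8456] open 0.032528931030008326
[0.012, -0.075, 0.12] [330.0023 309.0276]
[0, -0.075, 0.12] [319.1916 309.0252]
[0.012, 0.0, 0.12] [330.8644 247.618 ]
[0, 0.0, 0.12] [319.2509 247.6124]
200 [70, 63, 76, 83, 83, 81, 77, 90, 237, 212, 165, 165, 168, 168, 167, 167, 166, 166, 168, 177, 251, 251, 247, 247, 149, 55, 60, 39, 40, 43]
215 [92, 72, 72, 71, 70, 70, 70, 74, 71, 75, 81, 107, 141, 232, 225, 236, 226, 59, 65, 67, 72, 71, 74, 104, 138, 148, 149, 143, 142, 150]
230 [30, 32, 28, 30, 27, 29, 28, 65, 107, 94, 60, 59, 68, 163, 190, 185, 134, 59, 54, 57, 53, 48, 28, 27, 30, 29, 34, 29, 30, 43]
```

```bash
python3 - <<'E'
from loc import *;import cv2
m=bot.camera_model('wrist');im=cv2.imread('pics/w6.png')[:,:,2]
o=bot.get_obs();e=RB.inv().apply(o['ee_pos']-O)
print('pivot pred',proj(O+RB.apply(e-[0,.018,.0575]),m),proj(O+RB.apply(e+[0,.018,-.0575]),m))
for y in (.07,.04,.035,.03): print(y,[proj(O+RB.apply([x,y,z]),m).round(1).tolist() for x,z in ((-.014,.116),(0,.116),(0,.12),(.012,.12))])
for r in (120,135,145,150,160,170,180,190,195,205,222): print(r,im[r,294:350:2].tolist())
E
```

```text
pivot pred [318.6386 248.8269] [318.6531 200.9137]
0.07 [[304.5, 180.4], [318.8, 180.4], [318.8, 181.3], [331.3, 181.3]]
0.04 [[304.9, 209.5], [318.8, 209.5], [318.8, 210.8], [330.9, 210.8]]
0.035 [[305.0, 214.1], [318.8, 214.1], [318.8, 215.5], [330.8, 215.5]]
0.03 [[305.0, 218.8], [318.8, 218.8], [318.8, 220.2], [330.7, 220.2]]
120 [78, 75, 77, 78, 78, 75, 79, 73, 81, 80, 79, 76, 77, 81, 80, 80, 74, 75, 77, 79, 81, 79, 81, 80, 77, 77, 78, 78]
135 [74, 72, 74, 73, 72, 78, 77, 77, 75, 76, 77, 73, 76, 75, 77, 78, 73, 76, 70, 77, 75, 74, 71, 75, 76, 75, 72, 70]
145 [95, 100, 104, 108, 108, 109, 110, 112, 110, 117, 121, 121, 130, 137, 137, 140, 147, 153, 135, 74, 68, 69, 73, 69, 72, 71, 72, 69]
150 [158, 160, 158, 163, 161, 155, 156, 155, 165, 175, 181, 181, 174, 174, 182, 184, 186, 184, 175, 140, 126, 126, 112, 74, 67, 72, 71, 68]
160 [144, 145, 102, 89, 82, 89, 83, 97, 159, 173, 175, 175, 175, 182, 186, 187, 188, 213, 251, 251, 250, 249, 244, 71, 65, 66, 69, 70]
170 [79, 74, 83, 90, 87, 84, 101, 153, 155, 156, 153, 155, 158, 167, 173, 175, 175, 175, 199, 248, 249, 248, 214, 70, 62, 61, 63, 59]
180 [80, 79, 78, 83, 85, 118, 248, 252, 252, 252, 252, 246, 186, 236, 248, 248, 248, 251, 252, 251, 248, 246, 164, 57, 62, 55, 60, 60]
190 [74, 77, 77, 78, 80, 97, 239, 247, 248, 247, 247, 196, 173, 245, 250, 249, 251, 253, 253, 251, 248, 245, 135, 59, 56, 40, 38, 48]
195 [79, 81, 75, 80, 77, 96, 234, 245, 244, 243, 235, 198, 166, 176, 177, 177, 180, 226, 254, 252, 247, 246, 149, 58, 59, 37, 38, 41]
205 [71, 73, 72, 74, 73, 78, 170, 101, 142, 186, 228, 248, 254, 255, 255, 255, 255, 247, 213, 238, 230, 204, 99, 66, 66, 71, 66, 68]
222 [26, 27, 30, 23, 29, 66, 110, 112, 113, 111, 105, 163, 194, 188, 133, 55, 56, 55, 56, 51, 27, 30, 33, 29, 30, 31, 56, 134]
```

The seam (col 318), upright back (305) and pivot (319) lie where predicted, so the jaws straddle panel and upright. Descend along the uprights.

```bash
python3 -m crank '[[[0.118,-0.034,-0.35,0,0,0],[0.118,-0.034,-0.35,0,0,0],[0.118,-0.034,-0.35,0,0,0],[0.118,-0.034,-0.35,0,0,0],[0,0,0,0,0,0]]]'; python3 -m crank '[[[0.118,-0.034,-0.35,0,0,0],[0.118,-0.034,-0.35,0,0,0],[0.118,-0.034,-0.35,0,0,0],[0.118,-0.034,-0.35,0,0,0],[0,0,0,0,0,0],[0,0,0,0,0,0]]]'; python3 -c "
from loc import *
rep([-.0015,.056,.1915])"
```

```text
time: 21.58
ee_pos: [0.5416, -0.2057, 0.2564]
tcp_rot: [160.1, -0.0, 75.2]
wrist_force: [-0.4, -0.5, -2.0]
opening: 0.0328
grasp_force: 35.7
time: 22.08
ee_pos: [0.5511, -0.2084, 0.2302]
tcp_rot: [159.9, -0.0, 75.2]
wrist_force: [-0.3, 0.0, -1.2]
opening: 0.032
grasp_force: 35.7
pos in eb [-0.0012  0.0561  0.1975] target [ 0.5527 -0.209   0.2244] shift units [ 0.082  -0.0274 -0.2856] turn units [-0.0002  0.0079 -0.0079] force eb [-0.7001 -0.0367 -0.9792] open 0.03201226766686884
```

Free so far. Now 1 mm steps until the throat touches.

```bash
python3 -m crank '[[[0.0165,-0.0044,-0.047,0,0,0],[0.0165,-0.0044,-0.047,0,0,0],[0.0165,-0.0044,-0.047,0,0,0],[0.0165,-0.0044,-0.047,0,0,0],[0,0,0,0,0,0]]]'; python3 -m crank '[[[0.0165,-0.0044,-0.047,0,0,0],[0,0,0,0,0,0]]]';python3 -m crank '[[[0.0165,-0.0044,-0.047,0,0,0],[0,0,0,0,0,0]]]'; python3 -c "
from loc import *
rep([-.0015,.056,.1915])"
```

```text
time: 22.5
ee_pos: [0.5526, -0.2089, 0.2271]
tcp_rot: [159.9, -0.0, 75.2]
wrist_force: [0.4, -0.9, -1.9]
opening: 0.0323
grasp_force: 35.7
time: 22.67
ee_pos: [0.5529, -0.2089, 0.2261]
tcp_rot: [159.9, -0.0, 75.2]
wrist_force: [-0.0, -0.3, -1.7]
opening: 0.0325
grasp_force: 35.7
time: 22.83
ee_pos: [0.5532, -0.209, 0.2251]
tcp_rot: [159.9, -0.0, 75.2]
wrist_force: [-1.0, 0.8, -1.8]
opening: 0.0325
grasp_force: 35.7
pos in eb [-0.0008  0.0561  0.192 ] target [ 0.5527 -0.209   0.2244] shift units [-0.0246  0.003  -0.0344] turn units [ 0.0031  0.016  -0.0075] force eb [-1.6924  0.5234 -1.3251] open 0.0324983860019974
```

```bash
for i in 1; do :; done; python3 -m crank '[[[0.0165,-0.0044,-0.047,0,0,0],[0,0,0,0,0,0]]]';python3 -m crank '[[[0.0165,-0.0044,-0.047,0,0,0],[0,0,0,0,0,0]]]'; python3 -c "
from loc import *
rep([-.0015,.056,.1915])"
```

```text
time: 23.0
ee_pos: [0.5538, -0.2092, 0.2251]
tcp_rot: [159.8, -0.0, 75.2]
wrist_force: [-1.9, -0.1, 3.4]
opening: 0.0327
grasp_force: 36.4
time: 23.17
ee_pos: [0.5543, -0.2093, 0.2252]
tcp_rot: [159.7, -0.0, 75.2]
wrist_force: [-4.0, 1.8, 8.8]
opening: 0.0324
grasp_force: 37.1
pos in eb [0.0003 0.0561 0.1917] target [ 0.5527 -0.209   0.2244] shift units [-0.0802  0.016  -0.0402] turn units [ 0.0105  0.0397 -0.0087] force eb [-1.0495  0.7448  9.7947] open 0.0324169346960005
```

The throat is seated (10 N, at the predicted height). The pads swing back as they open, so I'll release gradually, following down to keep the throat pressed lightly.

```bash
python3 -m crank '[[[-0.03,0.008,-0.04,0,-0.01,0],[0,0,0,0,0,0]]]' 0.44; python3 -m crank '[[[0.0165,-0.0044,-0.047,0,0,0],[0,0,0,0,0,0]]]' 0.5;  python3 -c "
from loc import *
rep([-.0015,.056,.1915])"
```

```text
time: 23.33
ee_pos: [0.5536, -0.2092, 0.2237]
tcp_rot: [159.7, -0.0, 75.2]
wrist_force: [-1.8, 1.6, 6.1]
opening: 0.038
grasp_force: 11.9
time: 23.5
ee_pos: [0.5537, -0.2092, 0.2222]
tcp_rot: [159.8, -0.0, 75.1]
wrist_force: [-2.6, 1.1, 4.4]
opening: 0.0433
grasp_force: 10.9
pos in eb [-0.0013  0.056   0.1891] target [ 0.5527 -0.209   0.2244] shift units [-0.05    0.0119  0.111 ] turn units [ 0.0066  0.0347 -0.007 ] force eb [-1.1111  0.417   5.1066] open 0.04332510022851725
```

Good, force is still pressing down. Continuing.

```bash
python3 -m crank '[[[0.02,-0.006,-0.07,0,0,0],[0,0,0,0,0,0]]]' 0.55; python3 -m crank '[[[0.02,-0.006,-0.07,0,0,0],[0,0,0,0,0,0]]]' 0.6; python3 -m crank '[[[0.0165,-0.0044,-0.047,0,0,0],[0,0,0,0,0,0]]]' 0.65; python3 -c "
from loc import *
rep([-.0015,.056,.1915])"
```

```text
time: 23.67
ee_pos: [0.5541, -0.2093, 0.2207]
tcp_rot: [159.8, -0.0, 75.2]
wrist_force: [-2.8, 1.5, 5.0]
opening: 0.0468
grasp_force: 10.2
time: 23.83
ee_pos: [0.5545, -0.2094, 0.2189]
tcp_rot: [159.8, -0.0, 75.2]
wrist_force: [-2.2, 0.7, 3.1]
opening: 0.0513
grasp_force: 9.4
time: 24.0
ee_pos: [0.5548, -0.2094, 0.2174]
tcp_rot: [159.8, -0.0, 75.2]
wrist_force: [-0.5, 0.5, 0.5]
opening: 0.0556
grasp_force: 7.8
pos in eb [-0.002   0.0561  0.1841] target [ 0.5527 -0.209   0.2244] shift units [-0.1016  0.0222  0.354 ] turn units [ 0.0014  0.0232 -0.0079] force eb [-0.4088  0.3325  0.6584] open 0.05564790167638147
```

```bash
python3 -m crank '[[[0.03,-0.009,-0.1,0,0,0],[0,0,0,0,0,0]]]'; python3 -m crank '[[[0.016,-0.004,-0.05,0,0,0],[0,0,0,0,0,0]]]' 0.7; python3 -m crank '[[[0.016,-0.004,-0.05,0,0,0],[0,0,0,0,0,0]]]' 0.76; python3 -c "
from loc import *
rep([-.0015,.056,.1915])"
```

```text
time: 24.17
ee_pos: [0.5555, -0.2097, 0.2164]
tcp_rot: [159.8, -0.0, 75.2]
wrist_force: [-2.6, 1.2, 5.2]
opening: 0.0557
grasp_force: 8.6
time: 24.33
ee_pos: [0.5556, -0.2097, 0.2141]
tcp_rot: [159.9, -0.0, 75.2]
wrist_force: [0.1, -0.4, -0.2]
opening: 0.0596
grasp_force: 0.0
time: 24.5
ee_pos: [0.5559, -0.2097, 0.2132]
tcp_rot: [159.9, -0.0, 75.2]
wrist_force: [-0.3, -0.6, -0.4]
opening: 0.0651
grasp_force: 0.0
pos in eb [-0.0023  0.0561  0.1798] target [ 0.5527 -0.209   0.2244] shift units [-0.1575  0.0375  0.5643] turn units [ 0.0003  0.0192 -0.0078] force eb [-0.2553 -0.654  -0.3439] open 0.06506908540534644
```

```bash
python3 -m crank '[[[0,0,0,0,0,0],[0,0,0,0,0,0],[0,0,0,0,0,0],[0,0,0,0,0,0],[-0.165,0.044,0.47,0,0,0],[-0.33,0.088,0.94,0,0,0],[-0.33,0.088,0.94,0,0,0],[-0.33,0.088,0.94,0,0,0],[-0.33,0.088,0.94,0,0,0],[-0.33,0.088,0.94,0,0,0],[-0.33,0.088,0.94,0,0,0],[-0.33,0.088,0.94,0,0,0],[0,0,0.5,0,0,0],[0,0,0,0,0,0],[0,0,0,0,0,0]]]' 1
python3 - <<'E'
from loc import *;import cv2
rep([0,.056,.3])
m=bot.camera_model('wrist');im=bot.camera('wrist')
P=lambda x,y,z:proj(O+RB.apply([x,y,z]),m).round(1).tolist()
print('handle tops pred',[P(x,y,.134+.078) for x in(-.032,.031) for y in(.043,.069)],'pivot',P(-.001,.038,.134),P(-.001,.074,.134))
print('panel near end',P(0,-.075,.12),P(.012,-.075,.12))
h=cv2.cvtColor(im,cv2.COLOR_RGB2HSV);p=np.array(P(-.001,.056,.2)).astype(int);x0,y0=p-60
c=h[max(y0,0):y0+120,x0:x0+120]
for nm,mask in(('black',(c[...,2]<48)),('steel',(c[...,1]<60)&(c[...,2]>110))):
    n,l,s,ce=cv2.connectedComponentsWithStats(mask.astype(np.uint8))
    for i in range(1,n):
        if s[i,4]>25: print(nm,s[i,:2]+[x0,max(y0,0)],s[i,2:],ce[i]+[x0,max(y0,0)])
for r in (240,248,252,256,258,260,262,264): print(r,im[r,306:340:2,0].tolist())
E
```

```text
time: 25.75
ee_pos: [0.5065, -0.1966, 0.3657]
tcp_rot: [159.7, -0.0, 75.1]
wrist_force: [0.6, -0.8, -0.4]
opening: 0.0854
grasp_force: 0.0
pos in eb [0.0018 0.056  0.3406] target [ 0.5182 -0.1998  0.3269] shift units [ 0.5877 -0.158  -1.9397] turn units [ 0.0079  0.0371 -0.0072] force eb [ 0.6415 -0.5912 -0.6472] open 0.0854229248479906
handle tops pred [[283.1, 210.3], [282.0, 183.9], [348.7, 210.2], [349.5, 183.9]] pivot [315.9, 193.7] [315.9, 164.7]
panel near end [316.9, 268.8] [325.5, 268.8]
black [285 172] [ 20  35 405] [295.9235 187.7951]
black [327 173] [ 18  35 323] [333.2663 186.4025]
steel [306 164] [ 31  31 343] [316.4373 177.2391]
240 [65, 118, 92, 88, 92, 173, 254, 254, 254, 254, 246, 67, 63, 54, 52, 55, 52]
248 [146, 251, 253, 253, 247, 216, 254, 254, 254, 254, 162, 50, 52, 49, 49, 50, 51]
252 [138, 247, 250, 249, 208, 207, 254, 254, 254, 254, 158, 45, 52, 54, 48, 50, 48]
256 [134, 244, 247, 247, 190, 203, 254, 254, 254, 254, 161, 46, 51, 44, 50, 45, 46]
258 [136, 245, 248, 248, 227, 205, 254, 254, 254, 254, 154, 49, 47, 50, 46, 41, 46]
260 [135, 245, 249, 249, 234, 204, 254, 254, 254, 253, 130, 46, 44, 49, 49, 47, 52]
262 [133, 246, 249, 249, 225, 204, 253, 254, 254, 252, 130, 47, 49, 49, 47, 44, 48]
264 [140, 250, 252, 252, 204, 208, 253, 254, 254, 252, 125, 46, 42, 47, 48, 48, 50]
```

Wrist numbers: pivot at rows 164–195 (predicted 165–194), centred. One more check of clamp height and panel position, from the scene and side cameras.

```bash
python3 - <<'E'
from loc import *;import cv2
D={}
for n in('scene','side'):
    m=bot.camera_model(n);im=bot.camera(n);h=cv2.cvtColor(im,cv2.COLOR_RGB2HSV)
    P=lambda x,y,z:proj(O+RB.apply([x,y,z]),m).round(1)
    p=P(-.001,.056,.134).astype(int);x0,y0=p-30
    print(n,'pred pivot ends',P(-.001,.038,.134),P(-.001,.074,.134),'handles top',P(-.03,.056,.212),P(.03,.056,.212))
    c=h[y0:y0+60,x0:x0+60]
    for nm,mask in(('black',(c[...,2]<50)),('steel',(c[...,1]<50)&(c[...,2]>150))):
        k,l,s,ce=cv2.connectedComponentsWithStats(mask.astype(np.uint8))
        for i in range(1,k):
            if s[i,4]>12: print(nm,s[i,:2]+[x0,y0],s[i,2:],(ce[i]+[x0,y0]).round(1))
    if n=='scene':
        print('near corner pred',P(.012,-.075,.12),P(0,-.075,.12),'per 5mm z:',P(-.001,.056,.139)-P(-.001,.056,.134))
        a,b=P(.006,-.075,.119).astype(int)
        for r in range(b-8,b+9,2): print(r,im[r,a-14:a+14:2,0].tolist())
E
```

```text
scene pred pivot ends [255.9 296. ] [270.4 279.6] handles top [232.9 252.7] [258.1 267.3]
black [233 257] [ 39  35 629] [252.9 272.7]
steel [262 286] [ 18  15 120] [270.2 292.7]
steel [254 290] [ 7  8 32] [257.2 293.6]
near corner pred [215.3 361. ] [210.6 357. ] per 5mm z: [-1.1 -1.7]
351 [167, 163, 165, 166, 173, 235, 232, 227, 226, 248, 248, 249, 234, 216]
353 [163, 164, 165, 167, 202, 237, 239, 211, 247, 248, 248, 233, 216, 223]
355 [164, 167, 167, 171, 115, 178, 221, 246, 248, 248, 240, 216, 223, 223]
357 [167, 169, 158, 115, 116, 117, 215, 246, 246, 243, 217, 221, 224, 224]
359 [167, 169, 111, 117, 118, 114, 114, 210, 241, 216, 220, 222, 224, 230]
361 [158, 132, 118, 116, 116, 110, 113, 116, 165, 216, 223, 224, 228, 232]
363 [56, 114, 115, 115, 114, 117, 115, 111, 110, 171, 220, 226, 232, 227]
365 [47, 49, 109, 113, 114, 115, 111, 110, 107, 114, 175, 228, 228, 224]
367 [46, 49, 50, 108, 117, 114, 109, 108, 113, 117, 118, 174, 223, 220]
side pred pivot ends [369.8 264.3] [366.3 249. ] handles top [341.8 238.7] [373.6 229. ]
black [348 226] [ 39  28 379] [364.7 239.1]
black [343 244] [ 16  15 135] [349.9 252.6]
steel [363 246] [10 17 64] [366.9 254.1]
steel [375 255] [ 6  5 14] [377.7 257.2]
```

Everything agrees within about 1–2 px, so I'm handing in.

```bash
python3 -c "
from workcell import bot
print(bot.get_obs()['time']);print(bot.job_done())"
```

```text
25.9
the job is handed in; nothing more can be done
None
```

The rosette panel stands centred on the easel ledge with its carving outward, the clamp pinches it to upright_a with its throat seated, and I handed the job in at 25.9 s; the last checks were by camera numbers only (picture views used up), and no verdict was returned.

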